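Clamp the reference-part jar and screw its cap home

TASK

Take the square screw-top jar out of the leaning rack and stand it upright, cap up, on the floor of the holding nest without dropping it. Let go, throw the nest's clamp lever fully over to the far side, then take the round cap from above and screw it clockwise until it is fully home. Leave the clamped jar standing in the nest, and leave the ring gauge and the machined collar where they are.

Things in the scene. Friction and masses are not known exactly. Their poses are not given: they have to be found in the camera images.
- jar: grey square jar, 56 x 56 mm and 84 mm high, with a round black cap above it, 110 mm high in all, about 0.32 kg. Origin: centre of its underside; its z runs along the jar towards the cap. At the start it lies back in the rack, leaning 30 degrees from upright, its z pointing up and to the rack's +x, its y along the rack's y; it rests on its own +x face, and its -x face looks up and to the robot.
- cap_top (a point): centre of the top of the round fluted cap, 110 mm from the jar's underside on the jar's axis; the cap is 47 mm across and 22 mm high (from 88 to 110 mm above the underside). A thin white rib on the cap's top points to a small round nub on one corner of the jar when the cap is home. Grip it across its diameter.
- cap (a joint): how far the cap is unscrewed, rad: 0 fully home (end stop), up to 2.6 loose; it falls when the cap turns clockwise seen from above. Stiff, about 0.1 N m; starts between 1.3 and 2.2, so more than one grip is usually needed. The cap is captive and does not rise.
- rack: aluminium rack whose back plate leans 30 degrees from upright on a dark steel base, 110 x 90 mm, fixed. Origin: centre of the base's underside; its x points up the slope, away from the robot, y along its width. The jar's underside rests on the foot stop at (-25, 0, 34) mm; side lips stand only 12 mm up the jar's side faces, so the jar can be gripped across its two side faces from above.
- nest: fixed holding nest, dark base 96 x 136 x 8 mm with an open pocket of aluminium walls, 64 mm (x) by 62 mm (y) inside. Origin: under the pocket's centre at table height; x away from the robot, y to the lever's side (left). Side and far walls stand to 35 mm above the table with a flared lead-in to 44 mm; the near wall is only 17 mm high.
- pocket (a point): centre of the pocket's floor, 8 mm above the table, axes as the nest's; where the jar's underside belongs.
- clamp_lever (a joint): clamp lever, rad: 0 leaning to the robot (open), 1.2 leaning away from it (clamped, end stop). Stays where it is left. It pushes a rubber pad 4 mm into the pocket from the left wall. Pivot at (12, 68, 26) mm in the nest's frame, axis along y, reach 56 mm.
- lever_tip (a point): end of the lever's black round grip (14 mm thick); at 0 it stands at (-20, 68, 72) mm and at 1.2 at (44, 68, 72) mm in the nest's frame.
- ring_gauge: loose steel ring lying flat, 66 mm across, 22 mm high, between rack and nest; bystander. Origin: centre of its underside.
- collar: loose steel round machined collar, 68 mm across, 49 mm high, between rack and nest; bystander. Origin: centre of its underside.

How it is judged:
By the outcome, as a careful person would: the job done as asked, in the order asked, and still so for the second after the job is handed in, with the robot touching nothing.
It also fails if it takes over 61 s, if anything falls off the work surface, if the arm or the gripper's body presses on something with over 40 N, if the wrist force passes 120 N, or if a joint passes its speed limit or range.

ROBOT

A 6-joint arm with a two-finger parallel gripper is mounted at the origin on a cart in front of the work surface, level with it; the furniture and walls round the work are solid. World frame = base frame: x ahead of the robot, y to its left, z up, the work surface at z = 0. Lengths are in m, angles in rad, forces in N, time in s.
With the tool pointing down it reaches from about 0.4 to 0.825 m from the base axis. Payload 7 kg.
Tool frame: the origin (TCP) lies at the very end of the fingers, on their centre line; the grasp point (between the pads) lies 19 mm behind it (arm.grasp_offset is the distance from the TCP to the grasp point, in m); z points along the fingers, y is the line along which they close (so a half turn about z gives the same grasp; the last joint's range is limited). The gripper opens to 88 mm and grips with 3 to 60 N. Pads are 19 mm wide; open, the fingers measure 130 mm over their backs; the gripper's body (78 mm by 193 mm) begins 47 mm behind the grasp point.
Start: joints at [1.523, 0.359, 0.012, 0, -1.224, -0.288], TCP at [0.222, 0.637, 0.227] pointing down, gripper open.
Joint ranges: [-3.07, 3.07], [-1.43, 2.12], [-1.02, 1.25], [-3.03, 1.67], [-3.05, -0], [-3.03, 3.03]. Speed limits (rad/s): [2.39, 2.39, 3.01, 3.14, 3.14, 3.14].

INTERFACE

Orientations are given as [roll, pitch, yaw] about the fixed x, y, z axes, in that order (R = Rz(yaw) Ry(pitch) Rx(roll)).
In Python, from station import get_state, cams, arm, nets gives the robot as it stands.
- The arm moves only by the shell command python3 -m creep 'ROWS' [FORCE]. ROWS is a JSON object of lists of equal length, an entry for each row: "translation": the shift along the world's x, y, z in mm, a list of three; "spin": the turn about the world's z in rad; "gripper": the opening, from 0 (shut) to 1 (fully open). In form: {"translation": [[dx, dy, dz], ...], "spin": [spin, ...], "gripper": [gripper, ...]}. A call has 1 to 8 rows; each row shifts and turns the commanded pose from where the row before left it; what a row does not reach is not made up. A row lasts 1/10 s, in which the tool goes at most 50 mm and 8.59 degrees, less where a joint would pass 70% of its speed; a pose out of reach is approached as far as the arm can. A call is refused whole if a number of a shift passes 50 or a number of a turn 0.15, either way. A call with a gripper value outside its range is refused whole. The fingers move at their own pace and stop on an object; FORCE is the grip in N (left out, the last holds). Time passes only in rows, so rows that do not move let the fingers close. It gives the time, the measured TCP pose, the force, the opening and the grip force at its end, in the units of the state.
- get_state(): the state, without advancing time (a new reading comes with each control period).
- cams.grab_frame(name): name is "scene" or "side" or "wrist"; returns a dict with "img" (420x560x3 uint8, red, green, blue), "mtx" (3x3 intrinsics, pixels), "R" (3x3) and "t" (3): a world point X has camera coordinates R X + t. Camera axes: x right, y down, z forward; pixel columns grow to the right and rows downward; lengths in m; the calibration is good to about 2 mm. A picture is of the moment at which its call begins. There is no depth.
- arm.job_done(): hands the job in; it is judged then, once.
Trained networks look in the newest picture that a camera, given by its name, has taken for a name from the list of things; names that differ only in an ending like _2 or _b are one class to them, and where a whole thing is asked for, a point or a joint stands for the part that bears it (a point fixed in the world has none). Each returns a list of dicts, best first, with "confidence" (0 to 1); they miss things now and then, are a little off and sometimes report something else, mostly with a low value. They report only what shows in the picture. A call takes as long as a camera call.
- nets.search_frame(camera, label): "centre" ([x, y, z] in m, in world coordinates, good to about 4 mm: the middle of the surface that is visible of it).
- nets.pinpoint(camera, label): "centre" ([x, y, z] in m, in world coordinates, good to about 4 mm: a listed point, or the origin of a listed thing).
The state is a dict: "t": time; "q": joint angles; "qd": joint speeds; "joint_efforts": joint torques, N m; "eef_pos": TCP position; "ee_rot": TCP orientation; "force": force on the tool from outside, world axes, zero at the start; "moment": the same for the moment, N m; "width": finger opening in m; "gripper_force": force on a finger pad.
Only numpy, scipy, OpenCV 4.12 (cv2) and the standard library are available. Lean on these libraries where they do the work, as an engineer would, in place of code of your own. Each camera call takes 0.05 s, during which the arm holds its last target. There are 200 camera calls.

## Working session

There is one attempt and no reset: what is moved stays moved. The work goes in short steps, Python scripts to look and compute and a shell command to move; the robot and the scene stay as the last step left them, time stands still between calls to the robot, and variables do not carry over. Pictures are saved under pics/ and viewed, at most 14 in all, crops included, and the job is handed in when it is done.

```bash
ls; mkdir -p pics
python3 - <<'E'
from station import get_state,cams,arm,nets
import cv2,numpy as np
s=get_state(); print(s['t'],s['eef_pos'],s['ee_rot'],s['width'],arm.grasp_offset)
ims=[]
for c in ['scene','side']:
    f=cams.grab_frame(c); cv2.imwrite(f'pics/{c}0.png',f['img'][:,:,::-1]); print(c,f['R'].round(3).tolist(),f['t'])
    for l in ['jar','cap_top','rack','nest','pocket','lever_tip','ring_gauge','collar']:
        r=nets.pinpoint(c,l)[:2]; print(l,[(np.round(d['centre'],4).tolist(),round(d['confidence'],2)) for d in r])
print(get_state()['t'])
E
```

```text
pics
0.0 [0.22229208 0.63681919 0.22562175] [ 3.13991384e+00 -1.37993297e-04 -3.35904401e-01] 0.08754898128896162 0.0188
scene [[0.858, -0.514, -0.015], [-0.399, -0.648, -0.649], [0.324, 0.563, -0.76]] [-0.34539502  0.42053151  0.62565061]
jar [([0.4948, 0.0445, 0.0324], 0.84)]
cap_top [([0.5489, 0.0481, 0.1319], 0.95)]
rack [([0.5214, 0.0479, -0.0002], 0.82), ([0.4912, 0.0472, 0.0311], 0.16)]
nest []
pocket [([0.5297, 0.3211, 0.0092], 0.64)]
lever_tip [([0.5203, 0.3834, 0.0726], 0.71)]
ring_gauge [([0.5676, 0.1924, -0.0005], 0.89)]
collar [([0.4913, 0.1993, -0.0056], 0.65)]
side [[-0.992, -0.127, -0.008], [-0.066, 0.57, -0.819], [0.109, -0.812, -0.574]] [0.53758721 0.01506428 1.21916994]
jar [([0.4906, 0.0484, 0.035], 0.76), ([0.5694, 0.1972, -0.0023], 0.63)]
cap_top [([0.5463, 0.0432, 0.1249], 0.67)]
rack [([0.5182, 0.0428, 0.0025], 0.81)]
nest [([0.5267, 0.3171, -0.0006], 0.94)]
pocket [([0.5299, 0.3152, 0.0071], 0.85), ([0.5682, 0.1967, -0.0033], 0.41)]
lever_tip [([0.5176, 0.3895, 0.0733], 0.49)]
ring_gauge [([0.5672, 0.1954, -0.0019], 0.96)]
collar [([0.4922, 0.1924, -0.0045], 0.63)]
0.9
```

View pics/scene0.png

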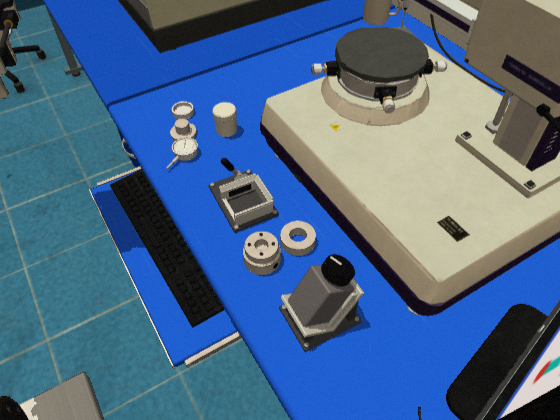

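View pics/side0.png

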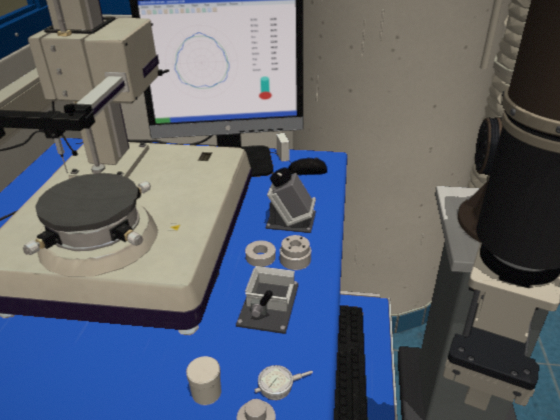

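The scene view shows the jar leaning in the rack at about (325,290), with the ring and collar at about (298,238) and (261,252). The nest is at about (243,200), with its lever at (228,165) leaning towards the robot. I'll move over the nest for close wrist views.

```bash
cat > h.py <<'E'
from station import get_state,cams,arm,nets
import cv2,numpy as np
def look(c,fn,labels,fun=nets.pinpoint):
    f=cams.grab_frame(c); cv2.imwrite('pics/'+fn,f['img'][:,:,::-1]); np.savez('pics/'+fn[:-4],**f)
    for l in labels:
        print(c,l,[(np.round(d['centre'],4).tolist(),round(d['confidence'],2)) for d in fun(c,l)[:2]])
    return f
def proj(f,X):
    p=np.atleast_2d(X)@f['R'].T+f['t']; p=p@f['mtx'].T; return p[:,:2]/p[:,2:]
def ray(f,uv,z):
    d=f['R'].T@np.linalg.inv(f['mtx'])@np.r_[uv,1]; o=-f['R'].T@f['t']; return o+d*(z-o[2])/d[2]
def st():
    s=get_state(); print({k:np.round(s[k],4).tolist() for k in ['t','eef_pos','ee_rot','force','width','gripper_force']})
E
python3 -m creep '{"translation":[[28,-38,9],[28,-38,9],[28,-38,9],[28,-38,9],[28,-38,9],[28,-38,9],[28,-38,9],[28,-38,9]],"spin":[0.042,0.042,0.042,0.042,0.042,0.042,0.042,0.042],"gripper":[1,1,1,1,1,1,1,1]}'
python3 - <<'E'
from h import *
look('wrist','w1.png',['nest','pocket','lever_tip','collar','ring_gauge']); st()
E
```

```text
t: 1.7
eef_pos: [0.4472, 0.3316, 0.2994]
ee_rot: [-3.141, -0.0, 0.002]
force: [0.8, 1.7, 0.3]
width: 0.0877
gripper_force: 0.0
wrist nest [([0.5254, 0.3187, 0.002], 0.64)]
wrist pocket [([0.5272, 0.317, 0.0051], 0.91)]
wrist lever_tip [([0.5167, 0.3879, 0.0771], 0.97)]
wrist collar [([0.4958, 0.1976, 0.0018], 0.83)]
wrist ring_gauge [([0.5693, 0.19, 0.0012], 0.73)]
{'t': 2.0, 'eef_pos': [0.4461, 0.3336, 0.2983], 'ee_rot': [3.1415, 0.0004, -0.0], 'force': [0.0088, 0.0407, -0.3631], 'width': 0.0878, 'gripper_force': 0.0}
```

View pics/w1.png

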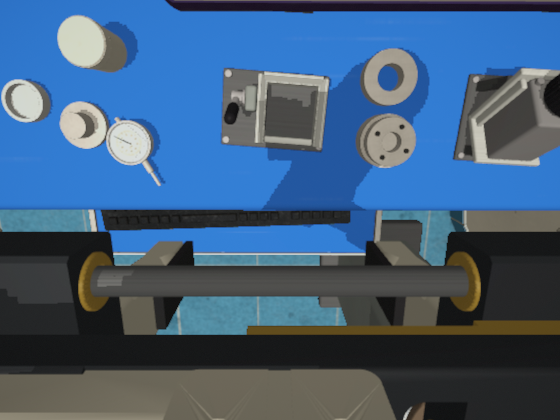

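The wrist view shows the nest plate with corners near (227,69), (222,147), (324,151) and (329,73), and the lever grip at (232,112). Next I'll compute its pose and move over to the rack.

```bash
python3 -m creep '{"translation":[[0,-46,0],[0,-46,0],[0,-46,0],[0,-46,0],[0,-46,0],[0,-46,0],[0,0,0]],"spin":[0,0,0,0,0,0,0],"gripper":[1,1,1,1,1,1,1]}'
python3 - <<'E'
from h import *
f=look('wrist','w2.png',['jar','cap_top','rack','collar','ring_gauge']); st()
g=np.load('pics/w1.npz')
print('cam',-g['R'].T@g['t'])
for uv in [(227,69),(222,147),(324,151),(329,73)]: print(ray(g,uv,.008).round(4))
a=cv2.resize(g['img'][50:170,205:345],None,fx=4,fy=4,interpolation=3)
b=cv2.resize(f['img'][40:190,180:360],None,fx=4,fy=4,interpolation=3)
cv2.imwrite('pics/nc.png',a[:,:,::-1]);cv2.imwrite('pics/rc.png',f['img'][:,:,::-1])
E
```

```text
t: 2.7
eef_pos: [0.4456, 0.0545, 0.2986]
ee_rot: [3.141, 0.0, -0.002]
force: [-0.0, 1.0, 0.8]
width: 0.0877
gripper_force: 0.0
wrist jar [([0.4881, 0.049, 0.0328], 0.91)]
wrist cap_top [([0.5487, 0.0466, 0.1314], 0.62)]
wrist rack []
wrist collar [([0.492, 0.1961, 0.0017], 0.73)]
wrist ring_gauge [([0.5674, 0.1917, -0.0001], 0.81)]
{'t': 3.0, 'eef_pos': [0.4465, 0.0586, 0.2983], 'ee_rot': [3.1414, 0.0004, 0.0023], 'force': [-0.0695, 0.152, 0.3297], 'width': 0.0878, 'gripper_force': 0.0}
cam [0.51481501 0.33075228 0.45713827]
[0.5788 0.3965 0.008 ]
[0.4816 0.4067 0.008 ]
[0.4767 0.2701 0.008 ]
[0.5745 0.2674 0.008 ]
```

View pics/nc.png

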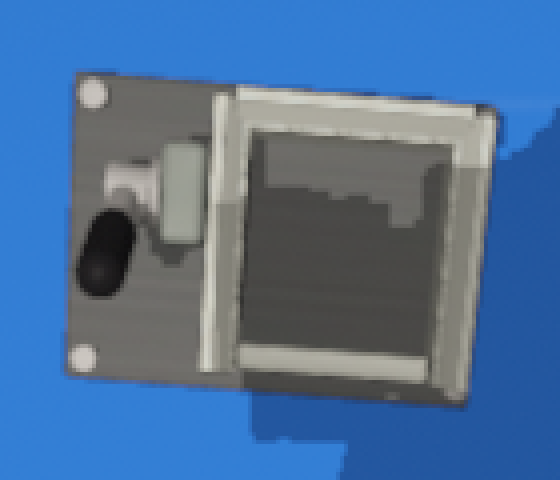

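View pics/rc.png

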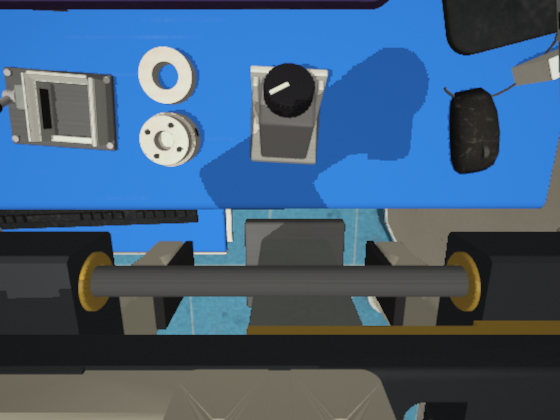

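The crops show the nest yawed a few degrees. The rack is nearly square to the robot, with its front edge running (251,162) to (316,163) and the cap at (289,90). To refine the poses I'll overlay wireframes.

```bash
cat > ov.py <<'E'
from h import *
g=np.load('pics/w1.npz'); f=np.load('pics/w2.npz')
c=[ray(g,np.array(p)/4+[205,50]-.4,.008) for p in [(78,73),(66,374),(467,406)]]
print(np.round(c,4).tolist()); d=c[0]-c[1]; e=c[2]-c[1]
print('nest yaw',np.arctan2(-d[1]*-1,d[0]),np.arctan2(e[0],-e[1]),np.linalg.norm(d),np.linalg.norm(e))
for p in [(251,162),(316,163)]: print(ray(f,p,.0),ray(f,p,.012))
def T(x,y,yaw,P): 
    k,s=np.cos(yaw),np.sin(yaw); P=np.array(P,float); return np.c_[x+k*P[:,0]-s*P[:,1],y+s*P[:,0]+k*P[:,1],P[:,2]]
def sq(a,b,c,d,z): return [[a,c,z],[b,c,z],[b,d,z],[a,d,z]]
def draw(f,polys,box,s=5):
    x0,y0,x1,y1=box; im=cv2.resize(f['img'][y0:y1,x0:x1],None,fx=s,fy=s,interpolation=3)[:,:,::-1].copy()
    for P,col in polys:
        cv2.polylines(im,[np.round((proj(f,P)+.5-[x0,y0])*s).astype(int)],True,col,1)
    return im
def jar(x,y,yaw,t=np.pi/6):
    out=[]; k,s=np.cos(t),np.sin(t)
    def M(P): P=np.array(P,float); return np.c_[P[:,0]*k+P[:,2]*s,P[:,1],.034-P[:,0]*s+P[:,2]*k]
    for z in (0,.084): out.append((T(x,y,yaw,M(sq(-.028,.028,-.028,.028,z))),(0,255,0)))
    a=np.linspace(0,6.28,30); out.append((T(x,y,yaw,M(np.c_[.0235*np.cos(a),.0235*np.sin(a),.110+0*a])),(0,0,255)))
    return out
E
python3 - <<'E'
from ov import *
N=(.5265,.3185,-.06)
n=draw(g,[(T(*N,sq(-.032,.032,-.031,.031,.008)),(0,255,0)),(T(*N,sq(-.032,.032,-.031,.031,.035)),(0,0,255)),(T(*N,sq(-.048,.048,-.048,.088,.008)),(0,255,255)),(T(*N,[[-.02,.068,.072],[.012,.068,.026]]),(255,0,255))],(210,55,340,165),3)
j=draw(f,jar(.4912,.0473,-.02),(230,55,350,175),4)
n=cv2.copyMakeBorder(n,0,j.shape[0]-n.shape[0],0,0,cv2.BORDER_CONSTANT)
h=np.hstack([n[:,:320*1+70],j[:,:410]]);print(h.shape);cv2.imwrite('pics/ov1.png',h)
E
```

```text
[[0.5801, 0.4001, 0.008], [0.4867, 0.4077, 0.008], [0.4766, 0.2737, 0.008]]
nest yaw -0.08154358662289499 -0.07552503826731662 0.09371711323026573 0.13445793714080073
[0.45920446 0.0915104  0.        ] [0.46062691 0.09051307 0.012     ]
[0.45772994 0.00210567 0.        ] [0.45919116 0.00345915 0.012     ]
(480, 800, 3)
```

View pics/ov1.png

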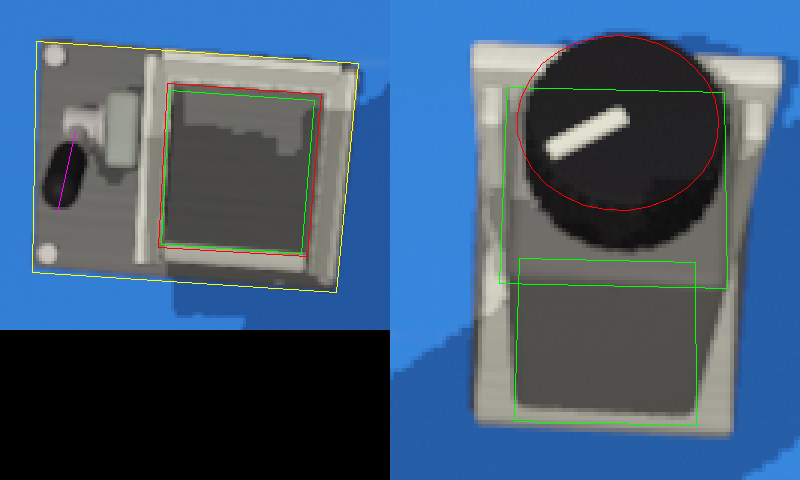

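```bash
python3 -m creep '{"translation":[[38,-6,0],[38,-7,0],[0,0,-40],[0,0,-40],[0,0,-40],[0,0,-20],[0,0,0]],"spin":[-0.026,-0.026,0,0,0,0,0],"gripper":[1,1,1,1,1,1,1]}'
python3 - <<'E'
from h import *
look('side','s2.png',['cap_top','jar']); st()
E
python3 -m creep '{"translation":[[0,0,-30],[0,0,-30],[0,0,-15],[0,0,0]],"spin":[0,0,0,0],"gripper":[1,1,1,1]}'
python3 -m creep '{"translation":[[0,0,0],[0,0,0],[0,0,0],[0,0,0],[0,0,0],[0,0,0],[0,0,0],[0,0,0]],"spin":[0,0,0,0,0,0,0,0],"gripper":[0.5,0.5,0.5,0.5,0.5,0.5,0.5,0.5]}' 20
```

```text
t: 3.7
eef_pos: [0.5205, 0.0447, 0.1551]
ee_rot: [3.139, 0.006, -0.051]
force: [0.2, -0.1, 0.7]
width: 0.0876
gripper_force: 0.0
side cap_top [([0.5499, 0.0446, 0.1264], 0.77)]
side jar [([0.4929, 0.045, 0.0376], 0.84)]
{'t': 3.85, 'eef_pos': [0.5235, 0.0452, 0.1598], 'ee_rot': [-3.1414, -0.0016, -0.0503], 'force': [0.7848, 0.6162, 0.1791], 'width': 0.0878, 'gripper_force': 0.0}
t: 4.25
eef_pos: [0.5222, 0.0445, 0.0832]
ee_rot: [3.141, 0.001, -0.051]
force: [0.4, -0.4, 0.1]
width: 0.0876
gripper_force: 0.0
t: 5.05
eef_pos: [0.5233, 0.045, 0.0845]
ee_rot: [-3.14, -0.002, -0.051]
force: [-1.5, 3.7, 5.7]
width: 0.0559
gripper_force: 20.0
```

```bash
python3 -m creep '{"translation":[[-2,0,10],[-2,0,20],[-2,0,30],[-2,0,30],[0,0,30],[0,0,30],[0,0,30],[0,0,0]],"spin":[0,0,0,0,0,0,0,0],"gripper":[0.5,0.5,0.5,0.5,0.5,0.5,0.5,0.5]}' 20
python3 - <<'E'
from h import *
f=look('side','s3.png',['cap_top','jar']); look('scene','c3.png',['cap_top','jar']); st()
a=proj(f,[[.52,.045,.23]])[0].astype(int); print(a)
x,y=max(a[0]-100,0),max(a[1]-80,0); cv2.imwrite('pics/s3c.png',cv2.resize(f['img'][y:y+180,x:x+200,::-1],None,fx=3,fy=3,interpolation=3))
E
```

```text
t: 5.85
eef_pos: [0.5159, 0.0442, 0.2682]
ee_rot: [-3.14, -0.006, -0.052]
force: [0.5, 0.4, -2.0]
width: 0.0561
gripper_force: 20.0
side cap_top [([0.5402, 0.0435, 0.3112], 0.46)]
side jar [([0.488, 0.0436, 0.2177], 0.73)]
scene cap_top [([0.5358, 0.046, 0.308], 0.68)]
scene jar [([0.484, 0.0443, 0.2123], 0.64)]
{'t': 6.15, 'eef_pos': [0.5136, 0.044, 0.2623], 'ee_rot': [3.1406, 0.0024, -0.052], 'force': [-0.3187, 0.3945, -3.2719], 'width': 0.0561, 'gripper_force': 19.962}
[290 133]
```

View pics/s3c.png

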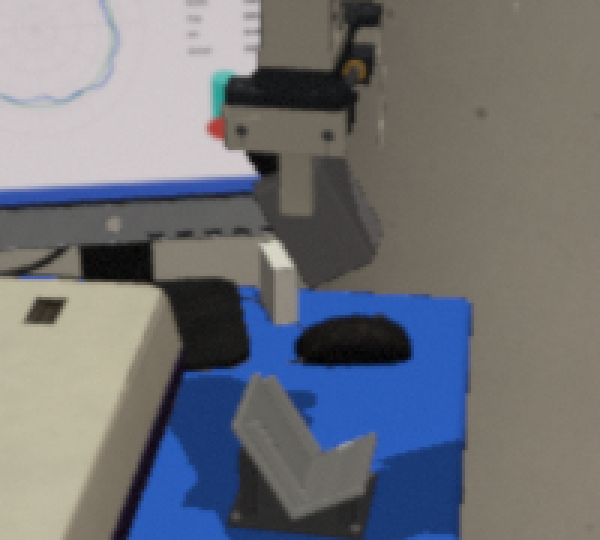

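The side crop shows the jar held firmly, still leaning about 30°, with the rack empty. The tool can't tilt, so I'll straighten it by pivoting its lower edge on the free table right of the rack, then regrip it upright.

```bash
python3 -m creep '{"translation":[[3,-40,0],[3,-40,0],[0,-40,0],[0,-35,0],[0,0,-45],[0,0,-45],[0,0,-45],[0,0,-45]],"spin":[0.01,0.01,0.01,0.01,0.01,0,0,0],"gripper":[0.5,0.5,0.5,0.5,0.5,0.5,0.5,0.5]}' 20
python3 -m creep '{"translation":[[0,0,-5],[0,0,-5],[0,0,-2],[0,0,-2],[0,0,-2],[0,0,0]],"spin":[0,0,0,0,0,0],"gripper":[0.5,0.5,0.5,0.5,0.5,0.5]}' 20
python3 - <<'E'
from h import *
look('side','s4.png',['cap_top','jar']); look('scene','c4.png',['cap_top','jar']); st()
E
```

```text
t: 6.95
eef_pos: [0.5197, -0.1111, 0.0814]
ee_rot: [3.141, 0.001, -0.002]
force: [2.0, -0.0, -3.0]
width: 0.056
gripper_force: 20.0
t: 7.55
eef_pos: [0.5209, -0.1106, 0.0684]
ee_rot: [-3.141, -0.002, -0.002]
force: [0.5, 0.1, -3.1]
width: 0.0557
gripper_force: 20.0
side cap_top []
side jar [([0.4901, -0.1125, 0.0198], 0.74)]
scene cap_top [([0.5448, -0.1093, 0.1157], 0.53)]
scene jar [([0.4901, -0.1125, 0.0142], 0.76)]
{'t': 7.85, 'eef_pos': [0.5205, -0.1107, 0.0678], 'ee_rot': [-3.1416, -0.0003, -0.0017], 'force': [-0.0987, 0.325, -2.1086], 'width': 0.0559, 'gripper_force': 19.962}
```

```bash
for i in 1 2 ; do python3 -m creep '{"translation":[[0,0,-2],[0,0,0]],"spin":[0,0],"gripper":[0.5,0.5]}' 20 | sed -n '2p;4p'; done
python3 -m creep '{"translation":[[0,0,-1],[0,0,0]],"spin":[0,0],"gripper":[0.5,0.5]}' 20| sed -n '2p;4p'
python3 -m creep '{"translation":[[0,0,-1],[0,0,0]],"spin":[0,0],"gripper":[0.5,0.5]}' 20| sed -n '2p;4p'
python3 -m creep '{"translation":[[0,0,-1],[0,0,0]],"spin":[0,0],"gripper":[0.5,0.5]}' 20| sed -n '2p;4p'
```

```text
eef_pos: [0.5202, -0.1107, 0.0653]
force: [-0.6, -0.5, -2.2]
eef_pos: [0.5209, -0.1107, 0.064]
force: [-1.1, 1.3, 2.8]
eef_pos: [0.5216, -0.1106, 0.0637]
force: [-2.0, 1.5, 8.0]
eef_pos: [0.5225, -0.1105, 0.0634]
force: [-1.0, 3.2, 12.5]
eef_pos: [0.5235, -0.1104, 0.0631]
force: [-0.9, 2.8, 16.5]
```

```bash
python3 -m creep '{"translation":[[-4,0,0],[-3,0,0],[-3,0,0],[-4,0,0]],"spin":[0,0,0,0],"gripper":[0.5,0.5,0.5,0.5]}' 12 | sed -n '2p;4,6p'
python3 -m creep '{"translation":[[-3,0,0],[-4,0,-1],[-3,0,-1],[-4,0,-1]],"spin":[0,0,0,0],"gripper":[0.5,0.5,0.5,0.5]}' 12 | sed -n '2p;4,6p'
python3 - <<'E'
from h import *
f=look('side','s5.png',['cap_top','jar']); look('scene','c5.png',['cap_top','jar']); st()
a=proj(f,[[.5,-.11,.06]])[0].astype(int)
x,y=max(a[0]-80,0),max(a[1]-80,0); cv2.imwrite('pics/s5c.png',cv2.resize(f['img'][y:y+140,x:x+160,::-1],None,fx=3,fy=3,interpolation=3))
E
```

```text
eef_pos: [0.5091, -0.1104, 0.0621]
force: [2.2, 1.6, 4.0]
width: 0.0557
gripper_force: 12.0
eef_pos: [0.4931, -0.1105, 0.0581]
force: [0.2, 2.0, 4.5]
width: 0.0557
gripper_force: 12.0
side cap_top [([0.5268, 0.3212, 0.0047], 0.26)]
side jar [([0.4889, -0.1098, 0.0076], 0.71)]
scene cap_top [([0.505, -0.1101, 0.1147], 0.51)]
scene jar [([0.4876, -0.1129, 0.0043], 0.92)]
{'t': 9.95, 'eef_pos': [0.4922, -0.1105, 0.0578], 'ee_rot': [-3.1414, 0.0004, -0.0017], 'force': [-2.6346, 3.9001, 6.6077], 'width': 0.0556, 'gripper_force': 12.0044}
```

View pics/s5c.png

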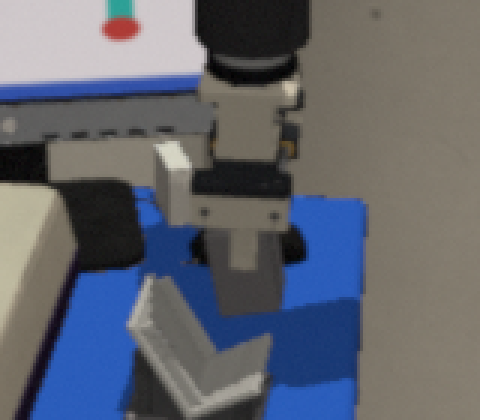

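The jar is nearly upright now, at about 9°. I'll finish the pivot and press it flat.

```bash
python3 -m creep '{"translation":[[-3,0,-1],[-3,0,-1],[-3,0,-1],[-2,0,-1],[0,0,-1],[0,0,0]],"spin":[0,0,0,0,0,0],"gripper":[0.5,0.5,0.5,0.5,0.5,0.5]}' 8 | sed -n '2p;4,6p'
python3 - <<'E'
from h import *
look('scene','c6.png',['cap_top','jar']);look('side','s6.png',['cap_top','jar']);  st()
E
python3 -m creep '{"translation":[[0,0,-1],[0,0,-1],[0,0,0]],"spin":[0,0,0],"gripper":[0.5,0.5,0.5]}' 8 | sed -n '2p;4,6p'
python3 - <<'E'
from h import *
look('scene','c7.png',['cap_top','jar']);look('side','s7.png',['cap_top','jar']);  st()
E
```

```text
eef_pos: [0.4801, -0.1108, 0.0524]
force: [-4.5, 2.8, 6.8]
width: 0.0559
gripper_force: 8.0
scene cap_top [([0.4838, -0.1087, 0.1114], 0.47), ([0.5208, 0.3804, 0.0739], 0.36)]
scene jar [([0.4868, -0.1163, 0.0011], 0.97)]
side cap_top []
side jar [([0.4841, -0.1144, 0.0038], 0.59), ([0.5201, 0.044, 0.0012], 0.58)]
{'t': 10.85, 'eef_pos': [0.4801, -0.1108, 0.0524], 'ee_rot': [3.1415, 0.0023, -0.002], 'force': [-4.0573, 4.0664, 6.6426], 'width': 0.0559, 'gripper_force': 8.0025}
eef_pos: [0.4806, -0.1108, 0.0507]
force: [-4.1, 3.7, 8.8]
width: 0.0559
gripper_force: 8.0
scene cap_top [([0.4848, -0.1056, 0.1114], 0.63)]
scene jar [([0.4879, -0.1126, -0.0034], 0.7)]
side cap_top []
side jar [([0.487, -0.1138, 0.0025], 0.62), ([0.5263, 0.3199, -0.0005], 0.43)]
{'t': 11.45, 'eef_pos': [0.4806, -0.1107, 0.0508], 'ee_rot': [3.1415, 0.0014, -0.0017], 'force': [-3.7114, 3.8157, 9.197], 'width': 0.0559, 'gripper_force': 8.0018}
```

```bash
python3 -m creep '{"translation":[[0,0,0],[0,0,0],[0,0,2],[0,0,2],[0,0,0]],"spin":[0,0,0,0,0],"gripper":[0.8,0.8,0.8,0.8,0.8]}' 8 | sed -n '2p;4,6p'
python3 - <<'E'
from h import *
f=look('scene','c8.png',['cap_top','jar']);look('wrist','w8.png',['cap_top','jar']);  st()
x,y=proj(f,[[.487,-.11,.05]])[0].astype(int); a=f['img'][max(0,y-80):y+80,x-80:x+80]
g=np.load('pics/w8.npz')['img']
cv2.imwrite('pics/m8.png',np.hstack([cv2.resize(a,(400,400),interpolation=3),cv2.resize(g[:230,140:420],(400,400),interpolation=3)])[:,:,::-1])
E
```

```text
eef_pos: [0.4816, -0.1108, 0.0548]
force: [-0.1, 0.2, 0.4]
width: 0.0697
gripper_force: 0.0
scene cap_top [([0.4845, -0.1113, 0.1093], 0.62)]
scene jar [([0.4885, -0.1111, -0.0005], 0.74)]
wrist cap_top [([0.4867, -0.1065, 0.1136], 0.7)]
wrist jar [([0.4839, -0.1098, -0.0022], 0.74)]
{'t': 12.25, 'eef_pos': [0.4814, -0.1107, 0.0545], 'ee_rot': [3.1416, 0.0001, -0.0018], 'force': [-0.054, -0.1402, -0.685], 'width': 0.0699, 'gripper_force': 0.0}
```

View pics/m8.png

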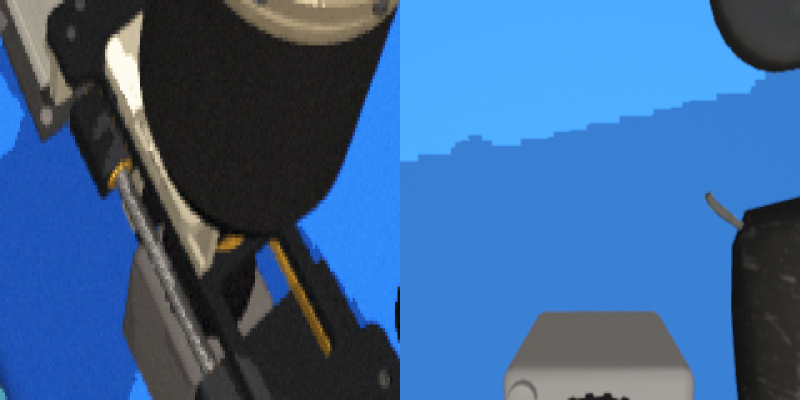

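The jar stands free on the table with its top face's far edge at about row 210, columns 213 to 344. The nub is on its far-left corner.

Run:
```python
from h import *
g=np.load('pics/w8.npz')
for p in [(214,210.5),(344,210.5)]: print(ray(g,p,.084))
for p in [(239,180),(320,180)]: print(ray(g,p,.0))
```

```text
[ 0.5145214  -0.08575997  0.084     ]
[ 0.51445202 -0.13794562  0.084     ]
[ 0.51234108 -0.0859918   0.        ]
[ 0.51227648 -0.13852185  0.        ]
```

```bash
python3 -m creep '{"translation":[[3,0,0],[2,0,0],[0,0,0],[0,0,0],[0,0,0]],"spin":[0,0,0,0,0],"gripper":[0.8,0.8,0.5,0.5,0.5]}' 30 | sed -n '2p;4,6p'
python3 -m creep '{"translation":[[0,0,20],[0,0,35],[0,0,35],[0,0,35],[0,0,35],[4,43,0],[4,43,0],[4,43,0]],"spin":[0,0,0,0,0,-0.008,-0.008,-0.008],"gripper":[0.5,0.5,0.5,0.5,0.5,0.5,0.5,0.5]}' 30 | sed -n '2p;4,6p'
python3 -m creep '{"translation":[[4,43,0],[4,43,0],[4,43,0],[4,43,0],[4,43,0],[4,43,0],[4,42,0],[0,0,0]],"spin":[-0.008,-0.008,-0.008,-0.008,-0.008,-0.008,-0.008,0],"gripper":[0.5,0.5,0.5,0.5,0.5,0.5,0.5,0.5]}' 30 | sed -n '2p;4,6p'
python3 -m creep '{"translation":[[0,0,-35],[0,0,-35],[0,0,-23],[0,0,0]],"spin":[0,0,0,0],"gripper":[0.5,0.5,0.5,0.5]}' 30
python3 - <<'E'
from h import *
f=look('scene','c9.png',['cap_top','jar','lever_tip','pocket']);look('wrist','w9.png',['cap_top','jar','lever_tip']); look('side','s9.png',['jar','nest','pocket','lever_tip']); st()
a=np.load('pics/s9.npz')['img'][210:340,200:340]; g=np.load('pics/w9.npz')['img']
b=f['img'][110:240,180:320]
cv2.imwrite('pics/m9.png',np.hstack([cv2.resize(a,(400,400),interpolation=3),cv2.resize(b,(400,400),interpolation=3)])[:,:,::-1])
E
```

```text
eef_pos: [0.4864, -0.1107, 0.0545]
force: [1.0, 0.5, -0.4]
width: 0.056
gripper_force: 30.0
eef_pos: [0.4979, 0.0194, 0.2146]
force: [1.6, 0.2, -2.3]
width: 0.0559
gripper_force: 30.0
eef_pos: [0.5262, 0.3226, 0.213]
force: [-1.0, -1.2, -3.3]
width: 0.0557
gripper_force: 30.0
t: 14.75
eef_pos: [0.524, 0.316, 0.1173]
ee_rot: [3.136, 0.006, -0.083]
force: [-0.2, 0.2, -2.3]
width: 0.0557
gripper_force: 30.0
scene cap_top [([0.5237, 0.3178, 0.1739], 0.62)]
scene jar [([0.5249, 0.3125, 0.0613], 0.9)]
scene lever_tip []
scene pocket [([0.5285, 0.3212, 0.0118], 0.81)]
wrist cap_top [([0.5262, 0.3217, 0.1801], 0.81)]
wrist jar [([0.5287, 0.3168, 0.0683], 0.69)]
wrist lever_tip [([0.519, 0.3915, 0.0774], 0.75)]
side jar [([0.5238, 0.315, 0.0705], 0.62)]
side nest [([0.5283, 0.3192, 0.0023], 0.89)]
side pocket [([0.5298, 0.3209, 0.0081], 0.65)]
side lever_tip [([0.5178, 0.3905, 0.0765], 0.66)]
{'t': 15.45, 'eef_pos': [0.5264, 0.3183, 0.1217], 'ee_rot': [-3.1414, -0.0001, -0.0818], 'force': [-0.0759, -0.1784, -2.7699], 'width': 0.0554, 'gripper_force': 29.999}
```

View pics/m9.png

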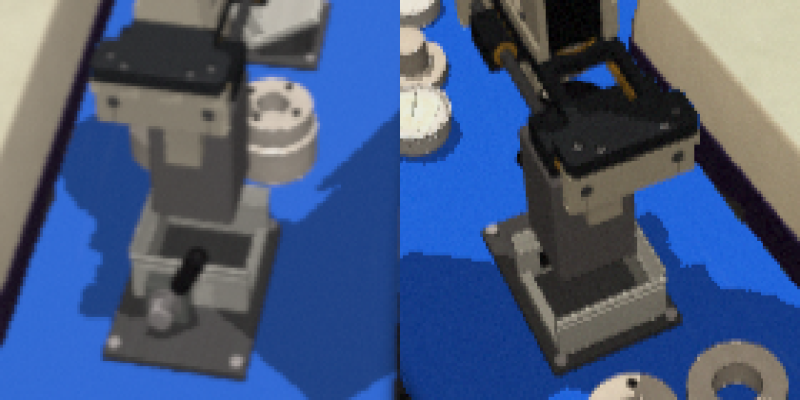

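The jar hangs upright over the pocket in both views, and the pose estimates agree within 2 mm. I'll nudge +2 mm in x and lower it.

```bash
python3 -m creep '{"translation":[[2,0,-10],[0,0,-10],[0,0,-8],[0,0,-7],[0,0,-5],[0,0,0]],"spin":[0,0,0,0,0,0],"gripper":[0.5,0.5,0.5,0.5,0.5,0.5]}' 30| sed -n '2p;4,6p'
python3 -m creep '{"translation":[[0,0,-5],[0,0,-5],[0,0,-5],[0,0,0]],"spin":[0,0,0,0],"gripper":[0.5,0.5,0.5,0.5]}' 30| sed -n '2p;4,6p'
python3 -m creep '{"translation":[[0,0,-2],[0,0,-2],[0,0,0]],"spin":[0,0,0],"gripper":[0.5,0.5,0.5]}' 30| sed -n '2p;4,6p'
```

```text
eef_pos: [0.528, 0.3179, 0.0804]
force: [-1.5, -0.8, -2.2]
width: 0.0557
gripper_force: 30.0
eef_pos: [0.528, 0.3179, 0.0657]
force: [0.7, 0.4, -3.2]
width: 0.056
gripper_force: 30.0
eef_pos: [0.5286, 0.3184, 0.0626]
force: [-1.4, -0.8, -2.3]
width: 0.0556
gripper_force: 30.0
```

```bash
for i in 1 2; do python3 -m creep '{"translation":[[0,0,-1],[0,0,0]],"spin":[0,0],"gripper":[0.5,0.5]}' 30| sed -n '2p;4,4p'; done
python3 - <<'E'
from h import *
f=look('scene','c10.png',['jar']);look('side','s10.png',['jar']);look('wrist','w10.png',['cap_top','jar']); st()
E
```

```text
eef_pos: [0.5286, 0.3184, 0.0625]
force: [-2.7, -0.1, 5.2]
eef_pos: [0.5286, 0.3184, 0.0625]
force: [-5.1, -1.7, 13.6]
scene jar [([0.5293, 0.3147, 0.0048], 0.77)]
side jar [([0.5289, 0.3159, 0.0085], 0.86)]
wrist cap_top [([0.5308, 0.3231, 0.1185], 0.73), ([0.5261, 0.3164, 0.0065], 0.41)]
wrist jar [([0.5275, 0.318, 0.0056], 0.64), ([0.5309, 0.3206, 0.121], 0.61)]
{'t': 17.5, 'eef_pos': [0.5286, 0.3184, 0.0625], 'ee_rot': [-3.141, -0.001, -0.0813], 'force': [-5.0188, -1.0214, 11.9513], 'width': 0.0555, 'gripper_force': 30.0009}
```

The jar is on the pocket floor, with contact at TCP 62.5 mm, which is 8 mm above the table height as expected. Now I'll release, lift clear and go to the robot side of the lever.

```bash
python3 -m creep '{"translation":[[0,0,1],[0,0,1],[0,0,0],[0,0,10],[0,0,30],[0,0,35],[0,0,25],[0,0,0]],"spin":[0,0,0,0,0,0,0,0],"gripper":[0.8,0.8,0.8,0.8,0.8,0.8,0.8,0.8]}' 20| sed -n '2p;4,6p'
python3 -m creep '{"translation":[[-24,37,0],[-25,37,0],[0,0,0],[0,0,0],[0,0,0],[0,0,0],[0,0,0]],"spin":[0,0,0,0,0,0,0],"gripper":[0,0,0,0,0,0,0]}' 20| sed -n '2p;4,6p'
python3 - <<'E'
from h import *
look('scene','c11.png',['jar','cap_top','lever_tip']);look('side','s11.png',['jar','cap_top','lever_tip']);f=look('wrist','w11.png',['cap_top','jar','lever_tip']); st()
cv2.imwrite('pics/m11.png',cv2.resize(f['img'][:300],(560,300))[:,:,::-1])
E
```

```text
eef_pos: [0.5304, 0.3198, 0.1676]
force: [-1.1, -0.1, -0.2]
width: 0.0703
gripper_force: 0.0
eef_pos: [0.4799, 0.3915, 0.1625]
force: [-0.3, -1.2, -0.3]
width: 0.0197
gripper_force: 0.0
scene jar [([0.5277, 0.3153, 0.0064], 0.57)]
scene cap_top [([0.5272, 0.3229, 0.1195], 0.69)]
scene lever_tip [([0.5224, 0.3818, 0.0724], 0.4)]
side jar [([0.5282, 0.3163, 0.0102], 0.66)]
side cap_top [([0.5251, 0.3167, 0.1153], 0.62)]
side lever_tip [([0.5263, 0.3182, 0.0017], 0.73), ([0.5152, 0.3917, 0.0754], 0.67)]
wrist cap_top [([0.5296, 0.3205, 0.1212], 0.78)]
wrist jar [([0.5285, 0.3205, 0.0053], 0.62), ([0.4939, 0.1965, 0.003], 0.19)]
wrist lever_tip [([0.5177, 0.3865, 0.0747], 0.64), ([0.4934, 0.1972, -0.0005], 0.59)]
{'t': 19.6, 'eef_pos': [0.4794, 0.3923, 0.1626], 'ee_rot': [-3.1416, -0.0, -0.0817], 'force': [-1.3246, -0.0062, -0.836], 'width': 0.0004, 'gripper_force': 0.0}
```

View pics/m11.png

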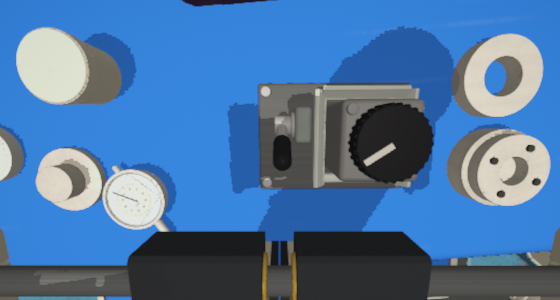

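The wrist view shows the jar upright in the nest at about (390,140). The lever grip is at (282,150), and the cap rib needs to turn about 1.5 rad clockwise to reach the nub. Next I'll push the lever.

```bash
python3 -m creep '{"translation":[[0,0,-40],[0,0,-40],[0,0,-20],[0,0,0],[10,0,0],[10,0,0],[10,0,0]],"spin":[0,0,0,0,0,0,0],"gripper":[0,0,0,0,0,0,0]}' | sed -n '2p;4p'
python3 -m creep '{"translation":[[10,0,0],[10,0,0],[8,0,0],[6,-1,0]],"spin":[0,0,0,0],"gripper":[0,0,0,0]}' | sed -n '2p;4p'
python3 -m creep '{"translation":[[3,0,0],[3,0,0],[3,0,0]],"spin":[0,0,0],"gripper":[0,0,0]}' | sed -n '2p;4p'
python3 -m creep '{"translation":[[3,0,0],[0,0,0]],"spin":[0,0],"gripper":[0,0]}' | sed -n '2p;4p'
python3 - <<'E'
from h import *
look('side','s12.png',['lever_tip','cap_top']);look('scene','c12.png',['lever_tip','cap_top'])
E
```

```text
eef_pos: [0.5108, 0.3931, 0.0644]
force: [-3.8, 0.1, 3.1]
eef_pos: [0.5442, 0.3912, 0.0623]
force: [-2.4, 1.2, -1.1]
eef_pos: [0.5522, 0.3911, 0.0622]
force: [-2.9, -0.5, 0.3]
eef_pos: [0.5539, 0.391, 0.0621]
force: [-8.9, 1.2, 2.5]
side lever_tip []
side cap_top [([0.5265, 0.3171, 0.119], 0.45)]
scene lever_tip []
scene cap_top [([0.5278, 0.3214, 0.1198], 0.8), ([0.5273, 0.3191, 0.0097], 0.5)]
```

```bash
for i in 1 2 3; do python3 -m creep '{"translation":[[1.5,0,0],[0,0,0]],"spin":[0,0],"gripper":[0,0]}' | sed -n '2p;4p'; done
```

```text
eef_pos: [0.5542, 0.3909, 0.062]
force: [-13.1, 1.9, 4.1]
eef_pos: [0.5545, 0.3908, 0.0618]
force: [-17.9, 1.7, 5.7]
eef_pos: [0.5548, 0.3907, 0.0617]
force: [-23.6, 2.6, 8.0]
```

The lever is hard against its end stop, at the predicted place and with the force rising. I'll back off, rise and check the lever.

```bash
python3 -m creep '{"translation":[[-6,0,0],[-4,0,0],[-5,0,40],[0,0,45],[0,0,20],[-20,-35,0],[-5,-36,0],[0,0,0]],"spin":[0,0,0.1,0.15,0.15,0.15,0.15,0.15],"gripper":[0,0,0.85,0.85,0.85,0.85,0.85,0.85]}' 25
python3 - <<'E'
from h import *
print(get_state()['q'])
look('side','s13.png',['lever_tip','cap_top','jar','nest']);look('scene','c13.png',['lever_tip','cap_top','jar','pocket']); look('wrist','w13.png',['lever_tip','cap_top']); st()
E
```

```text
t: 22.9
eef_pos: [0.5196, 0.3172, 0.1688]
ee_rot: [3.141, -0.001, 0.773]
force: [0.5, 1.6, -0.3]
width: 0.0425
gripper_force: 0.0
[ 8.68827875e-01  2.92550797e-01 -2.21768911e-01  4.38692662e-04
 -1.05512557e+00  1.47466647e+00]
side lever_tip [([0.5752, 0.388, 0.0709], 0.72)]
side cap_top [([0.5265, 0.3167, 0.1138], 0.6)]
side jar [([0.528, 0.3124, 0.0108], 0.75)]
side nest [([0.5294, 0.3216, 0.0002], 0.71)]
scene lever_tip [([0.5742, 0.3769, 0.0716], 0.47)]
scene cap_top [([0.5271, 0.3208, 0.1214], 0.88)]
scene jar [([0.5297, 0.3139, 0.0065], 0.95), ([0.5304, 0.3211, 0.0079], 0.4)]
scene pocket [([0.5296, 0.3212, 0.0093], 0.95)]
wrist lever_tip [([0.5762, 0.3844, 0.0728], 0.55)]
wrist cap_top [([0.5274, 0.3227, 0.1208], 0.92)]
{'t': 23.55, 'eef_pos': [0.5199, 0.3204, 0.1674], 'ee_rot': [3.1415, 0.0003, 0.7679], 'force': [-0.2222, -0.6098, 0.8354], 'width': 0.0746, 'gripper_force': 0.0}
```

The lever tip is now at x≈0.575, 58 mm over, so the clamp is thrown. The last joint has enough range for one continuous turn, so I'll grip the cap high enough to clear the nub.

```bash
python3 -m creep '{"translation":[[8,-2,0],[0,0,-30],[0,0,-25],[0,0,-12],[0,0,0]],"spin":[0,0,0,0,0],"gripper":[0.85,0.85,0.85,0.85,0.85]}' 25 | sed -n '2p;4p'
python3 -m creep '{"translation":[[0,0,0],[0,0,0],[0,0,0],[0,0,0],[0,0,0],[0,0,0],[0,0,0]],"spin":[0,0,0,0,0,0,0],"gripper":[0.4,0.4,0.4,0.4,0.4,0.4,0.4]}' 25
for i in 1 2; do python3 -m creep '{"translation":[[0,0,0],[0,0,0],[0,0,0],[0,0,0]],"spin":[-0.1,-0.1,-0.1,-0.1],"gripper":[0.4,0.4,0.4,0.4]}' 25 | sed -n '2,6p'; python3 -c "
from h import *
print('M',get_state()['moment'])"; done
```

```text
eef_pos: [0.5275, 0.3174, 0.0988]
force: [0.4, 0.2, 0.8]
t: 24.75
eef_pos: [0.5285, 0.3183, 0.1014]
ee_rot: [3.141, -0.001, 0.768]
force: [2.2, -2.0, 5.3]
width: 0.0464
gripper_force: 25.0
eef_pos: [0.5285, 0.318, 0.1014]
ee_rot: [3.141, -0.001, 0.364]
force: [2.0, -3.5, 6.6]
width: 0.0464
gripper_force: 25.0
M [-1.38075839 -0.5158011   0.04708786]
eef_pos: [0.5285, 0.3178, 0.1014]
ee_rot: [3.141, -0.001, -0.036]
force: [0.7, -4.6, 5.9]
width: 0.0462
gripper_force: 25.0
M [-1.62439253 -0.54853703  0.09367491]
```

```bash
python3 -m creep '{"translation":[[0,0,0],[0,0,0],[0,0,0],[0,0,0]],"spin":[-0.1,-0.1,-0.1,-0.1],"gripper":[0.4,0.4,0.4,0.4]}' 25 | sed -n '3,5p'
for i in 1 2 3 4; do python3 -m creep '{"translation":[[0,0,0],[0,0,0]],"spin":[-0.08,0],"gripper":[0.4,0.4]}' 25 | sed -n '3,4p'; python3 -c "
from h import *
print('M',get_state()['moment'])"; done
```

```text
ee_rot: [3.141, -0.001, -0.436]
force: [0.6, -4.9, 7.0]
width: 0.047
ee_rot: [-3.141, -0.001, -0.514]
force: [1.3, -4.5, 6.1]
M [-1.58055353 -0.61795502 -0.00309065]
ee_rot: [-3.141, -0.001, -0.594]
force: [1.7, -3.1, 6.5]
M [-1.45987288 -0.64001409  0.01957257]
ee_rot: [3.14, -0.001, -0.673]
force: [-2.4, -6.1, 9.3]
M [-2.27092485  0.72493267  0.59304158]
ee_rot: [3.139, -0.001, -0.753]
force: [-1.0, -6.1, 8.4]
M [-2.37048038  0.35276288  0.51366743]
```

The moment jumped from about 0.02 to 0.59 N m and the grip now slips, so the cap is on its end stop. I'll release, lift and check the rib.

```bash
python3 -m creep '{"translation":[[0,0,0],[0,0,0],[0,0,0],[0,0,15],[0,0,30],[0,0,30],[-20,0,20],[-20,0,0]],"spin":[0,0,0,0,0,0,0.15,0.15],"gripper":[0.8,0.8,0.8,0.8,0.8,0.8,0.8,0.8]}' 25 | sed -n '1,4p'
python3 - <<'E'
from h import *
f=look('wrist','w14.png',['cap_top','jar','lever_tip','collar','ring_gauge']); st()
x,y=proj(f,[[.528,.318,.118]])[0].astype(int); print(x,y)
y0=max(0,y-75);x0=max(0,x-110)
cv2.imwrite('pics/m14.png',cv2.resize(f['img'][y0:y0+150,x0:x0+200],(800,600),interpolation=3)[:,:,::-1])
E
```

```text
t: 27.55
eef_pos: [0.489, 0.3197, 0.1985]
ee_rot: [-3.137, -0.002, -0.446]
force: [0.4, 1.2, -0.6]
wrist cap_top [([0.5277, 0.3194, 0.1195], 0.76)]
wrist jar [([0.5254, 0.3167, 0.0084], 0.66), ([0.4949, 0.1988, 0.0027], 0.6)]
wrist lever_tip [([0.5765, 0.3853, 0.0697], 0.69)]
wrist collar [([0.4915, 0.1966, 0.0016], 0.63)]
wrist ring_gauge [([0.5689, 0.1925, -0.0016], 0.95)]
{'t': 27.85, 'eef_pos': [0.4882, 0.3184, 0.1951], 'ee_rot': [3.1411, 0.0001, -0.4535], 'force': [1.2938, -0.747, -0.3836], 'width': 0.0699, 'gripper_force': 0.0}
256 167
```

View pics/m14.png

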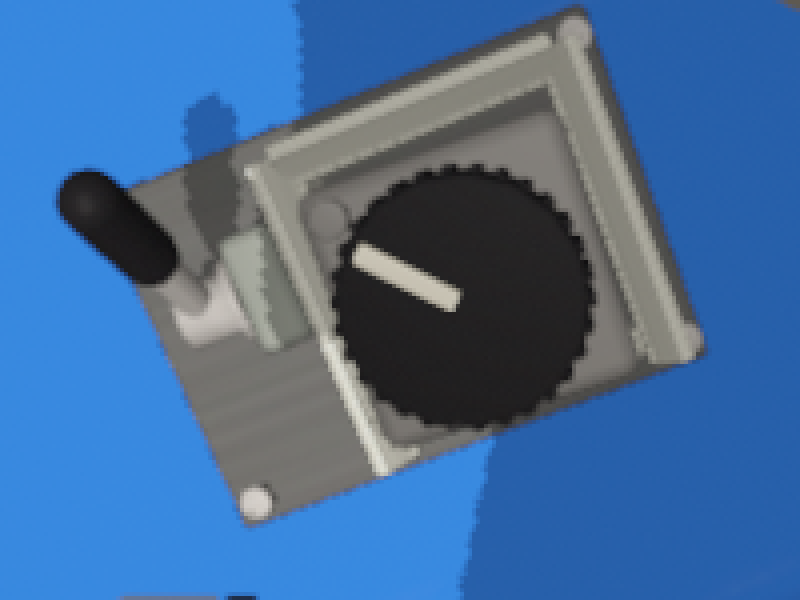

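The lever leans away, fully over, and the rib at (358,255) in the crop points at the nub at (325,220). I'll check the angle numerically.

Run:
```python
from h import *
f=np.load('pics/w14.npz'); o=np.array([256-110,167-75])
P=lambda u,z: ray(f,np.array(u)/4+o-.4,z)
a,b=P((455,300),.119),P((358,255),.119); c=P((463,297),.118); n=P((326,219),.092)
e1,e2=P((300,188),.092),P((545,112),.092)
print('rib',np.degrees(np.arctan2(*(b-a)[1::-1])),np.degrees(np.arctan2(*(b-c)[1::-1])),'nub',np.degrees(np.arctan2(*(n-c)[1::-1])),'jar yaw',np.degrees(np.arctan2(*(e1-e2)[1::-1]))-90, c)
```

```text
rib 39.45570861046988 42.19882503817731 nub 41.452321386217584 jar yaw -8.829050716954498 [0.52775249 0.3142693  0.118     ]
```

```bash
python3 -c "
from h import *
st(); print(arm.job_done())"
```

```text
{'t': 27.85, 'eef_pos': [0.4882, 0.3184, 0.1951], 'ee_rot': [3.1411, 0.0001, -0.4535], 'force': [1.2938, -0.747, -0.3836], 'width': 0.0699, 'gripper_force': 0.0}
the job is handed in; nothing more can be done
None
```

The job is handed in at 27.9 s: the jar stands upright and clamped in the nest with the cap screwed home, the ring gauge and collar were not touched, and I set the jar down on the open table once on the way to straighten it from its 30° lean.

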